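Finish packing the food pantry's numbered meal carrier

TASK

Finish packing the white three-pocket meal carrier in its numbered order; pocket one already holds its red carton. First stand the blue can in the pocket whose yellow tag shows two dots, then stand the yellow jar in the pocket whose tag shows three dots. Set each down upright on the pocket floor without dropping it, let go, and leave all the other goods where they are.

Things in the scene. Friction and masses are not known exactly. Their poses are not given: they have to be found in the camera images.
- blue_can: steel food can, standing: 54 mm diameter, 92 mm tall, blue label with a white band and a blue disc on its top; origin at the centre of its underside, z up along its axis; about 0.25 kg. To be packed first
- yellow_jar: straight-sided jar, standing: 56 mm diameter up to 75 mm height, then a 50 mm diameter screw cap, 94 mm tall in all; body and cap yellow, a low white paper band; origin at the centre of its underside, z up along its axis; about 0.25 kg. To be packed second
- pocket2 (a point): centre of the floor of the carrier pocket whose yellow tag shows two black dots; z up, x towards the pocket's tag (square to the row), y along the row of pockets. The pocket starts empty and is 80 x 80 mm inside; its walls rise 30 mm above this point. Which of the three pockets has which tag varies
- pocket3 (a point): centre of the floor of the carrier pocket whose yellow tag shows three black dots; z up, x towards the pocket's tag (square to the row), y along the row of pockets. The pocket starts empty and is 80 x 80 mm inside; its walls rise 30 mm above this point. Which of the three pockets has which tag varies
- carrier: white plastic carrier, fixed to the table: three open pockets in a row along its y, centres 85 mm apart, each 80 x 80 mm inside; 5 mm floor, 5 mm walls whose rim is 35 mm above the table; outside 90 mm (x) by 260 mm (y). Along its +x side runs a low ledge, 30 mm wide, with a sloping yellow tag of one, two or three dots at each pocket (all below the rim). Origin at the centre of its underside. Goods held near 60 mm above their underside keep the fingers above the rim
- red_carton: bystander already in the one-dot pocket: red and white carton 50 x 50 x 90 mm, standing; origin at the centre of its underside
- green_can: bystander: steel food can, standing: 54 mm diameter, 92 mm tall, green label with a white band and a green disc on its top; origin at the centre of its underside, z up along its axis
- red_jar: bystander: straight-sided jar, standing: 56 mm diameter up to 75 mm height, then a 50 mm diameter screw cap, 94 mm tall in all; body and cap red, a low white paper band; origin at the centre of its underside, z up along its axis
- blue_carton: bystander: blue and white carton 45 x 45 x 90 mm, standing; origin at the centre of its underside
- flat_tin: bystander: low tin with a blue label, 84 mm diameter, 36 mm tall; origin at the centre of its underside
- tape_roll: bystander: brown roll of packing tape lying flat, 100 mm diameter, 48 mm tall; origin at the centre of its underside

How it is judged:
On the way, in this order (a step that is already met when the one before it is completed fails the run):
1. the blue can stands released in the two-dot pocket, the yellow jar not yet in its own (horizontal distance between blue_can and pocket2 below 0.022 m and z of blue_can in the frame of pocket2 below 0.006 m and angle between blue_can's own z axis and vertical below 0.17 rad and contact force between blue_can and the fingers below 0.05 N and linear speed of blue_can below 0.03 m/s and horizontal distance between yellow_jar and pocket3 above 0.06 m), for 0.2 s.
2. the yellow jar stands released in the three-dot pocket (horizontal distance between yellow_jar and pocket3 below 0.022 m and z of yellow_jar in the frame of pocket3 below 0.006 m and angle between yellow_jar's own z axis and vertical below 0.17 rad and contact force between yellow_jar and the fingers below 0.05 N and linear speed of yellow_jar below 0.03 m/s), for 0.2 s.
At the end, for the whole second after the job is handed in: The blue can stands in the two-dot pocket and the yellow jar in the three-dot pocket, each within 22 mm of the pocket centre, its underside within 6 mm of the pocket floor, upright within 0.17 rad, let go and at rest; every other item is upright (within 0.3 rad) and within 30 mm of where it was (all of step 2 and horizontal distance between blue_can and pocket2 below 0.022 m and z of blue_can in the frame of pocket2 below 0.006 m and angle between blue_can's own z axis and vertical below 0.17 rad and contact force between blue_can and the fingers below 0.05 N and linear speed of blue_can below 0.03 m/s and distance of each of green_can, red_jar, blue_carton, flat_tin, red_carton, tape_roll from where it was at the start of the episode below 0.03 m and angle between each of green_can, red_jar, blue_carton, flat_tin, red_carton, tape_roll's own z axis and vertical below 0.3 rad); the robot touches nothing.
It fails at once if the blue can is dropped or thrown (moving faster than 0.7 m/s while not held) (contact force between blue_can and the fingers below 0.05 N and linear speed of blue_can above 0.7 m/s).
It fails at once if the yellow jar is dropped or thrown (moving faster than 0.7 m/s while not held) (contact force between yellow_jar and the fingers below 0.05 N and linear speed of yellow_jar above 0.7 m/s).
It fails at once if a bystander is moved more than 30 mm or tipped (distance of any of green_can, red_jar, blue_carton, flat_tin, red_carton, tape_roll from where it was at the start of the episode above 0.03 m or angle between any of green_can, red_jar, blue_carton, flat_tin, red_carton, tape_roll's own z axis and vertical above 0.3 rad).
It also fails if it takes over 61 s, if anything falls off the work surface, if the arm or the gripper's body presses on something with over 40 N, if the wrist force passes 120 N, or if a joint passes its speed limit or range.

ROBOT

A 7-joint arm with a two-finger parallel gripper is mounted at the origin on the work surface. World frame = base frame: x ahead of the robot, y to its left, z up, the work surface at z = 0. Lengths are in m, angles in rad, forces in N, time in s.
With the tool pointing down it reaches from about 0.425 to 1.025 m from the base axis. Payload 9.4 kg.
Tool frame: the origin (TCP) lies where the fingers leave the gripper's body, on its centre line; the fingertips stand 84 mm ahead of it and the grasp point (between the pads) lies 65 mm ahead of it; z points along the fingers, y is the direction in which the jaws open and shut (so a half turn about z gives the same grasp; the last joint's range is limited). The gripper opens to 93 mm and grips with 3 to 60 N. Pads are 15 mm wide; open, the fingers measure 128 mm over their backs; the gripper's body (75 mm by 188 mm) begins 65 mm behind the grasp point.
Start: joints at [1.183, 0.599, -0.003, 1.599, 0.002, 0.943, -0.08], TCP at [0.222, -0.69, 0.303] pointing down, gripper open.
Joint ranges: [-2.57, 2.57], [-0.35, 1.97], [-1.29, 1.29], [0.11, 2.56], [-1.05, 4.19], [0.11, 1.86], [-2.63, 2.63]. Speed limits (rad/s): [2.22, 2.22, 3.01, 3.01, 3.14, 3.14, 3.14].

INTERFACE

Orientations are given as a rotation vector (axis times angle).
In Python, from plant import read_state, grab_frame, sign_off gives the robot as it stands.
- The arm moves only by the shell command python3 -m jog 'ROWS' [OPENING]. ROWS is JSON, a list of rows, each a list of 2 entries, a list of its own where there are three numbers: the shift along the tool's x, y, z in mm, then the turn, a rotation vector about the tool's x, y, z in degrees. In form: [[[tx, ty, tz], [wx, wy, wz]], ...]. A call has 1 to 12 rows; each row is the pose to reach, as a shift and turn from the pose measured when the call began, along the tool's axes at that moment; what a row does not reach only later rows make up. A row lasts 1/10 s, in which the tool goes at most 50 mm and 8.59 degrees, less where a joint would pass 70% of its speed; a pose out of reach is approached as far as the arm can. A call with a gripper value outside its range is refused whole. OPENING is the closure in counts, from 0 (fully open) to 255 (shut), set as the call begins (- or left out, the last holds). The fingers move at their own pace and stop on an object; the grip force is fixed at half the most. Time passes only in rows, so rows that repeat a pose let the fingers close. It gives the time, the measured TCP pose, the force and the opening at its end, in the units of the state.
- read_state(): the state, without advancing time (a new reading comes with each control period).
- grab_frame(name): name is "scene" or "top" or "wrist"; returns a dict with "img" (400x640x3 uint8, red, green, blue), "z_map" (400x640 float32, m along the optical axis (not along the pixel's ray), 0 where there is no reading), "fx", "fy", "cx", "cy" (pixels), "world_from_camera" (4x4, takes a point from camera to world coordinates). Camera axes: x right, y up, looking along -z (the intrinsics and any distortion apply to the point x, -y, -z); pixel columns grow to the right and rows downward; lengths in m; the calibration is good to about 2 mm. A picture is of the moment at which its call begins.
- sign_off(): hands the job in, once; it reports no verdict.
The state is a dict: "t": time; "joints": joint angles; "dq": joint speeds; "tau": joint torques, N m; "tool_pos": TCP position; "ee_rot": TCP orientation; "ft_force": force on the tool from outside, world axes, zero at the start; "moment": the same for the moment, N m; "opening": opening from 0.0 (shut) to 1.0 (fully open).
Only numpy, scipy, OpenCV 4.12 (cv2) and the standard library are available. Lean on these libraries where they do the work, as an engineer would, in place of code of your own. Each camera call takes 0.05 s, during which the arm holds its last target.

## Working session

There is one attempt and no reset: what is moved stays moved. The work goes in short steps, Python scripts to look and compute and a shell command to move; the robot and the scene stay as the last step left them, time stands still between calls to the robot, and variables do not carry over. Pictures are saved under pics/ and viewed, and the job is handed in when it is done.

```bash
mkdir -p pics; ls; python3 - <<'E'
from plant import read_state, grab_frame
import cv2, numpy as np
s=read_state(); print({k:np.round(v,3) for k,v in s.items()})
for n in ("scene","top"):
    f=grab_frame(n); np.savez(f"pics/{n}0.npz",**f)
    cv2.imwrite(f"pics/{n}0.png",f["img"][:,:,::-1])
    print(n,f["fx"],f["fy"],f["cx"],f["cy"],np.round(f["world_from_camera"],3).tolist())
E
```

```text
pics
{'t': np.float64(0.0), 'joints': array([ 1.183,  0.6  , -0.003,  1.6  ,  0.002,  0.943, -0.08 ]), 'dq': array([-0.001,  0.001, -0.001,  0.   , -0.002, -0.001, -0.001]), 'tau': array([-1.0000e-03, -7.6508e+01,  1.4970e+00, -2.5235e+01, -5.2000e-02,
        1.7000e-02,  0.0000e+00]), 'tool_pos': array([ 0.222, -0.69 ,  0.302]), 'ee_rot': array([-3.102e+00, -4.860e-01,  1.000e-03]), 'ft_force': array([ 0.64 ,  0.373, -0.565]), 'moment': array([ 0.071, -0.046, -0.024]), 'opening': np.float64(1.001)}
scene 458.6650576267551 458.6650576267551 330.39066688711614 197.09965393246193 [[-0.648, -0.582, 0.491, 1.195], [0.761, -0.505, 0.407, 0.532], [0.012, 0.638, 0.77, 0.982], [0.0, 0.0, 0.0, 1.0]]
top 496.6580897435997 496.6580897435997 316.97904006013835 195.4168735383669 [[-0.029, 0.997, -0.066, 0.514], [-1.0, -0.029, 0.005, 0.028], [0.003, 0.066, 0.998, 1.139], [0.0, 0.0, 0.0, 1.0]]
```

View pics/scene0.png

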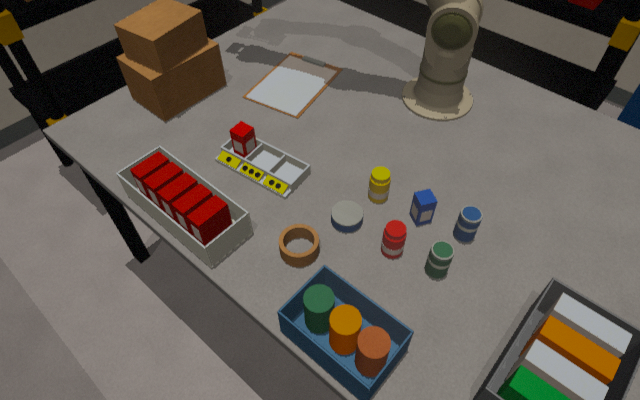

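View pics/top0.png

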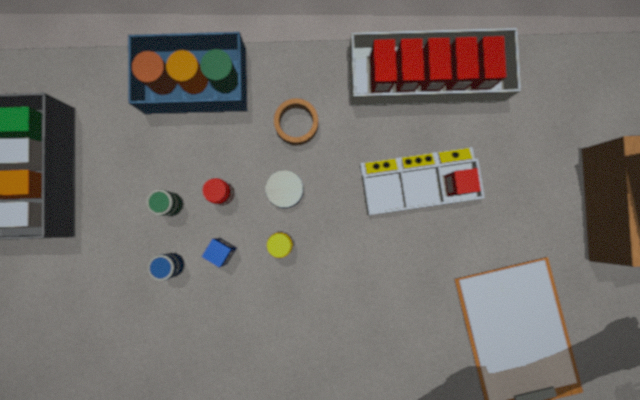

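```bash
cat > h.py <<'E'
import numpy as np, cv2
def load(n): return dict(np.load(f"pics/{n}.npz"))
def cloud(f):
    z=f["z_map"]; v,u=np.mgrid[:z.shape[0],:z.shape[1]]
    p=np.stack([(u-f["cx"])/f["fx"]*z,-(v-f["cy"])/f["fy"]*z,-z],-1)
    T=f["world_from_camera"]; w=p@T[:3,:3].T+T[:3,3]; w[z<=0]=np.nan; return w
E
python3 - <<'E'
from h import *
for n in("top0","scene0"):
    f=load(n); w=cloud(f); im=f["img"]; hsv=cv2.cvtColor(im,cv2.COLOR_RGB2HSV)
    H,S,V=[hsv[...,i].astype(int) for i in range(3)]
    ok=~np.isnan(w[...,2])
    ms={"yellow":(abs(H-29)<6)&(S>150),"blue":(abs(H-110)<12)&(S>100),"green":(abs(H-75)<20)&(S>50),"red":((H<6)|(H>174))&(S>150),"white":(S<40)&(V>140)}
    for c,m in ms.items():
        N,L,st,ce=cv2.connectedComponentsWithStats((m&ok).astype(np.uint8))
        for i in range(1,N):
            if st[i,4]<60: continue
            p=w[L==i]; zt=np.percentile(p[:,2],97); q=p[p[:,2]>zt-0.008]
            print(n,c,ce[i].round(0),st[i,4],"top z",zt.round(3),"mid",((q.min(0)+q.max(0))/2).round(3),"mean",q.mean(0).round(3),"ext",np.ptp(q,axis=0).round(3))
f=load("top0");cv2.imwrite("pics/tags.png",cv2.resize(f["img"][140:225,350:500,::-1],None,fx=5,fy=5,interpolation=2))
E
```

```text
top0 yellow [455. 155.] 286 top z 0.03 mid [ 0.668 -0.292  0.028] mean [ 0.665 -0.293  0.026] ext [0.025 0.069 0.011]
top0 yellow [418. 161.] 265 top z 0.03 mid [ 0.658 -0.207  0.027] mean [ 0.655 -0.208  0.026] ext [0.027 0.068 0.01 ]
top0 yellow [381. 166.] 277 top z 0.03 mid [ 0.649 -0.124  0.027] mean [ 0.646 -0.123  0.026] ext [0.027 0.066 0.01 ]
top0 yellow [279. 245.] 492 top z 0.097 mid [0.48  0.108 0.095] mean [0.481 0.108 0.094] ext [0.048 0.047 0.01 ]
top0 blue [191.  75.] 3506 top z 0.101 mid [0.864 0.298 0.099] mean [0.853 0.282 0.099] ext [0.15  0.237 0.012]
top0 blue [217. 252.] 513 top z 0.093 mid [0.469 0.239 0.091] mean [0.469 0.24  0.09 ] ext [0.057 0.059 0.011]
top0 blue [160. 267.] 317 top z 0.096 mid [0.441 0.357 0.093] mean [0.441 0.356 0.092] ext [0.04  0.041 0.011]
top0 green [219.  69.] 1129 top z 0.114 mid [0.865 0.23  0.111] mean [0.865 0.23  0.111] ext [0.068 0.066 0.01 ]
top0 green [ 20. 122.] 1291 top z 0.137 mid [0.755 0.638 0.134] mean [0.754 0.638 0.134] ext [0.051 0.063 0.01 ]
top0 green [159. 202.] 322 top z 0.096 mid [0.579 0.358 0.093] mean [0.57
[... 4005 characters left out ...]
e0 white [342. 213.] 246 top z 0.039 mid [0.605 0.097 0.036] mean [0.614 0.091 0.036] ext [0.075 0.077 0.009]
scene0 white [227. 229.] 81 top z 0.092 mid [ 0.865 -0.062  0.089] mean [ 0.866 -0.062  0.089] ext [0.122 0.006 0.007]
scene0 white [593. 323.] 1637 top z 0.138 mid [0.56  0.681 0.135] mean [0.56  0.682 0.135] ext [0.053 0.139 0.009]
scene0 white [200. 352.] 484 top z -0.743 mid [ 1.008 -0.257 -0.744] mean [ 0.998 -0.261 -0.748] ext [0.08  0.196 0.013]
scene0 white [566. 372.] 1956 top z 0.138 mid [0.689 0.68  0.136] mean [0.689 0.68  0.135] ext [0.052 0.139 0.009]
scene0 white [211. 386.] 402 top z -0.744 mid [ 1.051 -0.136 -0.746] mean [ 1.058 -0.132 -0.748] ext [0.113 0.14  0.012]
```

View pics/tags.png

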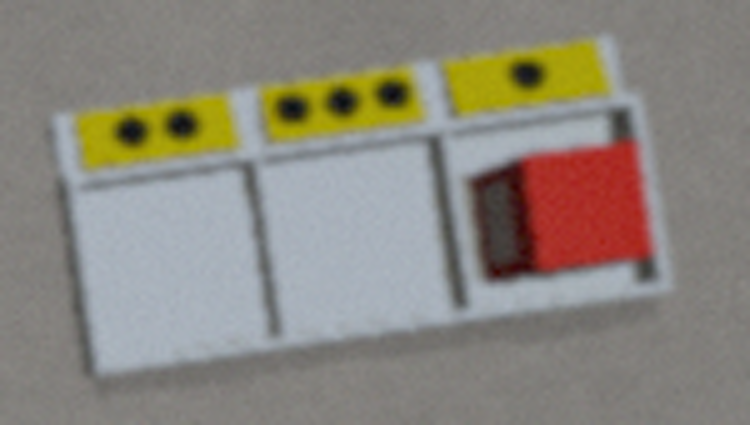

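```bash
python3 - <<'E'
from h import *
for n in("top0","scene0"):
    f=load(n); w=cloud(f)
    x,y,z=w[...,0],w[...,1],w[...,2]
    box=(x>.5)&(x<.74)&(y>-.38)&(y<-.05)
    m=box&(z>0.029)&(z<0.041)
    p=w[m][:,:2].astype(np.float32)
    r=cv2.minAreaRect(p*1000); print(n,"rim",np.round(r[0],1),np.round(r[1],1),round(r[2],2), "z",np.median(w[m][:,2]))
    fl=(box&(z>0.001)&(z<0.016)&(f["img"].min(-1)>110)).astype(np.uint8)
    N,L,st,ce=cv2.connectedComponentsWithStats(fl)
    for i in range(1,N):
        if st[i,4]>150:
            q=w[L==i]; r=cv2.minAreaRect((q[:,:2]*1000).astype(np.float32)); print(" floor",ce[i].round(),st[i,4],np.round(r[0],1),np.round(r[1],1),round(r[2],2),"z",np.median(q[:,2]).round(4))
    t=w[(x>.5)&(x<.6)&(y>-.1)&(y<.0)]; print(" table",np.nanmedian(t[:,2]))
    for nm,c in dict(can=(.441,.357),jar=(.480,.109)).items():
        q=w[(np.hypot(x-c[0],y-c[1])<.045)&(z>.03)&(z<.11)]
        top=q[q[:,2]>.086]; r=cv2.minEnclosingCircle((top[:,:2]*1000).astype(np.float32)); print(nm,np.round(r[0],1),r[1],np.median(top[:,2]).round(4))
E
```

```text
top0 rim [ 607.7 -213.3] [105.6 261.5] 6.59 z 0.03401761393253988
 floor [456. 180.] 383 [ 610.6 -302.2] [79.8 75.1] 6.71 z 0.0054
 floor [421. 187.] 1118 [ 600.8 -217. ] [79.7 76.8] 6.72 z 0.0051
 floor [384. 192.] 1153 [ 590.9 -131.4] [79.7 77.3] 6.33 z 0.0051
 table 0.00011982184156655862
can [441.  356.6] 27.63821792602539 0.0919
jar [480.4 108.4] 24.938247680664062 0.0939
scene0 rim [ 607.4 -212.2] [113.6 263.7] 6.94 z 0.033024759416935945
 floor [265. 160.] 312 [ 591.2 -221.6] [67.9 68. ] 4.91 z 0.0047
 floor [288. 172.] 335 [ 581.9 -137.8] [67.4 68.6] 6.44 z 0.0047
 table -8.692561589818126e-05
can [441.8 357. ] 28.172088623046875 0.0924
jar [481.3 108.3] 26.90208625793457 0.0933
```

```bash
cat >> h.py <<'E'
from scipy.spatial.transform import Rotation as R
def yawrot(deg): # tool down, tool y at world azimuth deg
    a=np.radians(deg); y=np.array([np.cos(a),np.sin(a),0]); z=np.array([0,0,-1.]); return R.from_matrix(np.stack([np.cross(y,z),y,z],1))
def rel(targets):
    from plant import read_state
    s=read_state(); p=np.array(s["tool_pos"]); r=R.from_rotvec(s["ee_rot"])
    print("t",round(float(s["t"]),2),"at",p.round(4),"jawaz",np.degrees(np.arctan2(*r.as_matrix()[1::-1,1])).round(1),"tilt",np.degrees(np.arccos(-r.as_matrix()[2,2])).round(2),"F",np.round(s["ft_force"],1),"open",round(float(s["opening"]),3),"q",np.round(s["joints"],2))
    for q,az in targets:
        print(q,az,"->",r.inv().apply(np.array(q)-p).dot(1000).round(1).tolist(), np.degrees((r.inv()*yawrot(az)).as_rotvec()).round(2).tolist())
E
python3 - <<'E'
from h import *
for n in("scene0","top0"):
    w=cloud(load(n)); 
    m=(w[...,2]>.12)&(w[...,0]>-.2)&(w[...,0]<1.1)&(abs(w[...,1])<1.2)
    N,L,st,ce=cv2.connectedComponentsWithStats(m.astype(np.uint8))
    for i in range(1,N):
        if st[i,4]>100: q=w[L==i]; print(n,ce[i].round(),q.min(0).round(2),q.max(0).round(2))
rel([((.45,-.45,.33),-40),((.58,-.15,.33),6.6),((.55,.15,.30),6.6),((.441,.357,.25),6.6)])
E
```

```text
scene0 [31. 19.] [ 0.51 -1.2   0.12] [ 0.85 -1.18  0.2 ]
scene0 [164.  43.] [ 0.42 -0.77  0.12] [ 0.68 -0.58  0.27]
scene0 [450.  38.] [-0.09 -0.08  0.12] [0.09 0.09 0.36]
scene0 [555. 326.] [0.51 0.58 0.12] [0.81 0.76 0.14]
scene0 [592. 324.] [0.53 0.61 0.12] [0.59 0.75 0.14]
scene0 [579. 349.] [0.6  0.61 0.12] [0.65 0.75 0.14]
scene0 [564. 373.] [0.66 0.61 0.12] [0.72 0.75 0.14]
scene0 [631. 378.] [0.55 0.77 0.12] [0.67 0.78 0.13]
scene0 [532. 387.] [0.73 0.61 0.12] [0.78 0.71 0.14]
top0 [ 38. 162.] [0.51 0.58 0.12] [0.81 0.68 0.13]
top0 [ 16. 120.] [0.73 0.61 0.12] [0.78 0.67 0.14]
top0 [627. 197.] [ 0.42 -0.62  0.12] [ 0.68 -0.58  0.21]
top0 [ 16. 151.] [0.66 0.61 0.12] [0.72 0.67 0.14]
top0 [ 15. 182.] [0.6  0.61 0.12] [0.65 0.67 0.14]
top0 [ 15. 214.] [0.54 0.61 0.12] [0.59 0.67 0.14]
t 0.1 at [ 0.2216 -0.69    0.302 ] jawaz -72.2 tilt 0.08 F [-0.3  0.1 -1.3] open 1.001 q [ 1.18  0.6  -0.    1.6   0.    0.94 -0.08]
(0.45, -0.45, 0.33) -40 -> [290.8, -158.6, -27.9] [-0.08, -0.01, -32.19]
(0.58, -0.15, 0.33) 6.6 -> [506.4, -404.5, -27.6] [-0.07, -0.05, -78.79]
(0.55, 0.15, 0.3) 6.6 -> [569.6, -699.3, 2.8] [-0.07, -0.05, -78.79]
(0.441, 0.357, 0.25) 6.6 -> [529.1, -929.6, 53.1] [-0.07, -0.05, -78.79]
```

```bash
python3 - <<'E'
from h import *
rel([((.31,-.48,.36),-50),((.47,-.25,.36),-20)])
E
```

```text
t 0.1 at [ 0.2216 -0.69    0.302 ] jawaz -72.2 tilt 0.08 F [-0.3  0.1 -1.3] open 1.001 q [ 1.18  0.6  -0.    1.6   0.    0.94 -0.08]
(0.31, -0.48, 0.36) -50 -> [148.4, -172.9, -57.8] [-0.08, -0.01, -22.19]
(0.47, -0.25, 0.36) -20 -> [371.0, -343.0, -57.6] [-0.07, -0.03, -52.19]
```

```bash
python3 -m jog '[[[37,-43,-20],[0,0,-6]],[[74,-86,-40],[0,0,-11]],[[111,-130,-50],[0,0,-17]],[[148,-173,-58],[0,0,-22]],[[185,-201,-58],[0,0,-27]],[[222,-230,-58],[0,0,-32]],[[260,-258,-58],[0,0,-37]],[[297,-286,-58],[0,0,-42]],[[334,-315,-58],[0,0,-47]],[[371,-343,-58],[0,0,-52]],[[371,-343,-58],[0,0,-52]]]' 0; python3 - <<'E'
from h import *
rel([((.58,0.0,.33),6.6),((.50,.25,.30),6.6),((.441,.357,.24),6.6)])
E
```

```text
t: 1.2
tool_pos: [0.4726, -0.2451, 0.3605]
ee_rot: [-2.566, -1.809, -0.004]
ft_force: [0.4, -0.3, -0.3]
opening: 1.004
t 1.2 at [ 0.4726 -0.2451  0.3605] jawaz -19.7 tilt 0.18 F [ 0.4 -0.3 -0.3] open 1.004 q [ 0.64  0.32 -0.35  1.96  0.14  0.89 -0.12]
(0.58, 0.0, 0.33) 6.6 -> [266.8, 18.7, 31.4] [0.03, -0.18, -26.26]
(0.5, 0.25, 0.3) 6.6 -> [475.2, -140.7, 62.0] [0.03, -0.18, -26.26]
(0.441, 0.357, 0.24) 6.6 -> [556.0, -232.2, 122.3] [0.03, -0.18, -26.26]
```

```bash
python3 -m jog '[[[45,3,5],[0,0,-5]],[[90,6,10],[0,0,-10]],[[134,9,16],[0,0,-15]],[[178,12,21],[0,0,-20]],[[222,16,26],[0,0,-24]],[[267,18,31],[0,0,-26.3]],[[302,-8,36],[0,0,-26.3]],[[337,-35,41],[0,0,-26.3]],[[372,-61,46],[0,0,-26.3]],[[406,-88,52],[0,0,-26.3]],[[441,-114,57],[0,0,-26.3]],[[475,-141,62],[0,0,-26.3]]]'; python3 - <<'E'
from h import *
rel([((.441,.357,.24),6.6)])
E
```

```text
t: 2.4
tool_pos: [0.4989, 0.2513, 0.2996]
ee_rot: [-2.088, -2.345, -0.004]
ft_force: [1.4, 0.1, -1.0]
opening: 0.998
t 2.4 at [0.4989 0.2513 0.2996] jawaz 6.6 tilt 0.16 F [ 1.4  0.1 -1. ] open 0.998 q [-0.2   0.44 -0.51  1.97  0.29  0.8  -0.76]
(0.441, 0.357, 0.24) 6.6 -> [111.5, -45.4, 59.9] [0.05, -0.15, 0.03]
```

```bash
python3 -m jog '[[[37,-15,20],[0,0,0]],[[74,-30,40],[0,0,0]],[[111,-45,55],[0,0,0]],[[111,-45,55],[0,0,0]]]'; python3 - <<'E'
from h import *
from plant import grab_frame
f=grab_frame("wrist"); np.savez("pics/wrist1.npz",**f); cv2.imwrite("pics/wrist1.png",f["img"][:,:,::-1])
w=cloud(f); x,y,z=w[...,0],w[...,1],w[...,2]
q=w[(np.hypot(x-.441,y-.357)<.045)&(z>.085)&(z<.11)]
if len(q): print(cv2.minEnclosingCircle((q[:,:2]*1000).astype(np.float32)),np.median(q[:,2]),q.mean(0))
rel([((.441,.357,.125),6.6)])
E
```

```text
t: 2.8
tool_pos: [0.4373, 0.3614, 0.2432]
ee_rot: [-2.076, -2.351, -0.002]
ft_force: [0.1, -0.3, 0.2]
opening: 1.0
((440.15850830078125, 358.13140869140625), 27.15537452697754) 0.0920702157787052 [0.43999654 0.35981509 0.09191184]
t 2.85 at [0.4392 0.3589 0.2438] jawaz 6.9 tilt 0.18 F [ 0.6  0.  -0.8] open 1.002 q [-0.46  0.52 -0.47  2.    0.36  0.7  -1.03]
(0.441, 0.357, 0.125) 6.6 -> [-2.5, 1.7, 118.8] [-0.08, -0.16, 0.34]
```

View pics/wrist1.png

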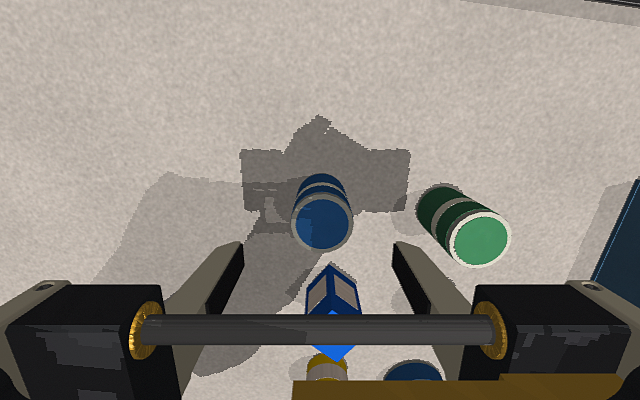

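Wrist view: the blue can (322,222) lies between the fingers, and the green can (480,240) is well clear. The wrist view agrees with the other two, giving about (0.4405, 0.3575) with the top at 0.092.

```bash
python3 -m jog '[[[-1,1,25],[0,0,0]],[[-2,1,50],[0,0,0]],[[-2,1,75],[0,0,0]],[[-2,1,95],[0,0,0]],[[-2,1,110],[0,0,0]],[[-2,1,118],[0,0,0]],[[-2,1,119],[0,0,0]]]'
python3 -m jog '[[[0,0,0],[0,0,0]],[[0,0,0],[0,0,0]],[[0,0,0],[0,0,0]],[[0,0,0],[0,0,0]],[[0,0,0],[0,0,0]],[[0,0,0],[0,0,0]],[[0,0,0],[0,0,0]],[[0,0,0],[0,0,0]]]' 255
python3 - <<'E'
from h import *
rel([((.441,.357,.235),6.6)])
E
```

```text
t: 3.55
tool_pos: [0.4407, 0.3564, 0.1242]
ee_rot: [-2.082, -2.349, 0.001]
ft_force: [-0.8, -1.0, -0.1]
opening: 1.004
t: 4.35
tool_pos: [0.4408, 0.3565, 0.1245]
ee_rot: [-2.083, -2.349, 0.0]
ft_force: [0.7, -0.1, 4.9]
opening: 0.58
t 4.35 at [0.4408 0.3565 0.1245] jawaz 6.9 tilt 0.14 F [ 0.7 -0.1  4.9] open 0.58 q [-0.55  0.69 -0.34  2.08  0.5   0.45 -1.15]
(0.441, 0.357, 0.235) 6.6 -> [0.7, 0.1, -110.5] [-0.09, -0.1, 0.28]
```

```bash
python3 -m jog '[[[0,0,-5],[0,0,0]],[[0,0,-15],[0,0,0]],[[0,0,-30],[0,0,0]],[[0,0,-50],[0,0,0]],[[0,0,-70],[0,0,0]],[[0,0,-90],[0,0,0]],[[0,0,-110],[0,0,0]],[[0,0,-130],[0,0,0]],[[0,0,-143],[0,0,0]],[[0,0,-146],[0,0,0]],[[0,0,-146],[0,0,0]]]'
python3 - <<'E'
from h import *
rel([((.56,.12,.27),6.6),((.591,-.13,.27),6.6)])
E
```

```text
t: 5.45
tool_pos: [0.441, 0.3561, 0.2707]
ee_rot: [-2.083, -2.349, -0.0]
ft_force: [0.5, -0.4, -3.0]
opening: 0.579
t 5.45 at [0.441  0.3561 0.2707] jawaz 6.9 tilt 0.13 F [ 0.5 -0.4 -3. ] open 0.579 q [-0.43  0.49 -0.5   1.98  0.33  0.75 -1.  ]
(0.56, 0.12, 0.27) 6.6 -> [-248.6, 89.9, 0.1] [-0.08, -0.1, 0.27]
(0.591, -0.13, 0.27) 6.6 -> [-500.5, 90.8, -0.4] [-0.08, -0.1, 0.27]
```

```bash
python3 -m jog '[[[-10,4,0],[0,0,0]],[[-30,11,0],[0,0,0]],[[-55,20,0],[0,0,0]],[[-83,30,0],[0,0,0]],[[-111,40,0],[0,0,0]],[[-139,50,0],[0,0,0]],[[-167,60,0],[0,0,0]],[[-195,70,0],[0,0,0]],[[-222,80,0],[0,0,0]],[[-250,87,0],[0,0,0]],[[-278,91,0],[0,0,0]],[[-306,91,0],[0,0,0]]]'
python3 - <<'E'
from h import *
rel([((.591,-.13,.27),6.6)])
E
```

```text
t: 6.65
tool_pos: [0.5682, 0.061, 0.2687]
ee_rot: [-2.083, -2.347, 0.002]
ft_force: [0.1, -0.7, -3.9]
opening: 0.577
t 6.65 at [0.5682 0.061  0.2687] jawaz 6.8 tilt 0.2 F [ 0.1 -0.7 -3.9] open 0.577 q [ 0.14  0.5  -0.49  1.97  0.33  0.76 -0.43]
(0.591, -0.13, 0.27) 6.6 -> [-192.3, -0.1, -1.6] [-0.17, -0.09, 0.23]
```

```bash
python3 -m jog '[[[-28,0,-1],[0,0,0]],[[-56,0,-1],[0,0,0]],[[-84,0,-1],[0,0,0]],[[-112,0,-1],[0,0,0]],[[-138,0,-1],[0,0,0]],[[-160,0,-1],[0,0,0]],[[-177,0,-1],[0,0,0]],[[-188,0,-1],[0,0,0]],[[-192,0,-1],[0,0,0]],[[-192,0,-1],[0,0,0]]]'
python3 - <<'E'
from h import *
from plant import grab_frame
rel([((.591,-.13,.16),6.6)])
f=grab_frame("wrist"); cv2.imwrite("pics/wrist2.png",f["img"][:,:,::-1])
w=cloud(f); x,y,z=w[...,0],w[...,1],w[...,2]
box=(x>.5)&(x<.74)&(y>-.38)&(y<-.05)
fl=(box&(z>0.001)&(z<0.016)&(f["img"].min(-1)>60)).astype(np.uint8)
N,L,st,ce=cv2.connectedComponentsWithStats(fl)
for i in range(1,N):
    if st[i,4]>300:
        q=w[L==i]; r=cv2.minAreaRect((q[:,:2]*1000).astype(np.float32)); print(" floor",ce[i].round(),st[i,4],np.round(r[0],1),np.round(r[1],1),round(r[2],2),"z",np.median(q[:,2]).round(4))
f=grab_frame("top"); cv2.imwrite("pics/top2.png",f["img"][:,:,::-1])
E
```

```text
t: 7.65
tool_pos: [0.5909, -0.1296, 0.2691]
ee_rot: [-2.083, -2.347, 0.002]
ft_force: [-0.4, 1.1, -3.4]
opening: 0.578
t 7.65 at [ 0.5909 -0.1296  0.2691] jawaz 6.8 tilt 0.23 F [-0.4  1.1 -3.4] open 0.578 q [ 0.46  0.54 -0.49  1.89  0.34  0.8  -0.1 ]
(0.591, -0.13, 0.16) 6.6 -> [-0.6, 0.4, 109.1] [-0.19, -0.12, 0.23]
 floor [359. 152.] 334 [607.3 -86.4] [111.1  11.5] 6.76 z 0.0113
 floor [317. 179.] 3109 [ 589.2 -128.8] [80.6 72.4] 6.68 z 0.0047
```

View pics/wrist2.png

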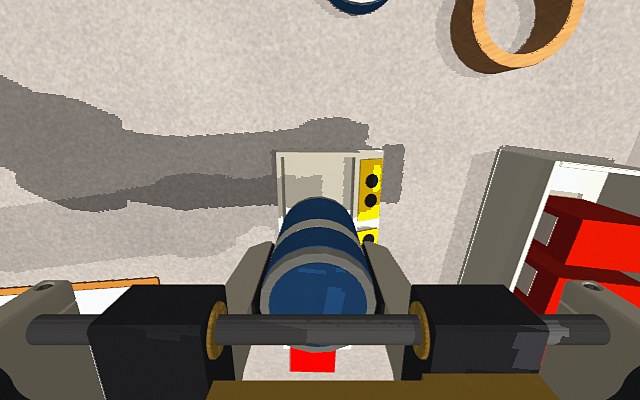

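View pics/top2.png

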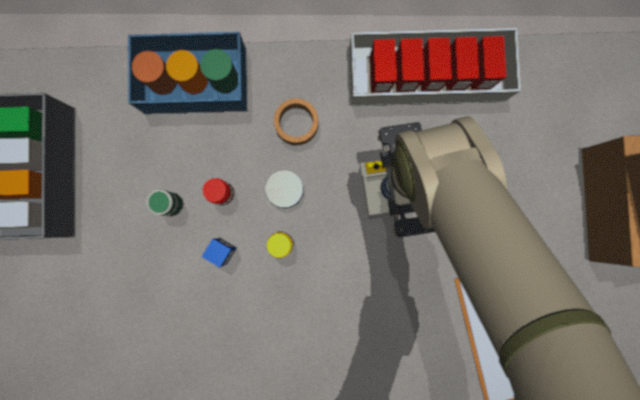

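Wrist view shows the can held upright above the two-dot pocket: tag at (371,190), pocket interior at (320,175). The pocket measures the same as before, so I lower it.

```bash
python3 -m jog '[[[0,0,10],[0,0,0]],[[0,0,28],[0,0,0]],[[0,0,48],[0,0,0]],[[0,0,68],[0,0,0]],[[0,0,88],[0,0,0]],[[0,0,105],[0,0,0]],[[0,0,118],[0,0,0]],[[0,0,127],[0,0,0]],[[0,0,132],[0,0,0]],[[0,0,135],[0,0,0]],[[0,0,137],[0,0,0]],[[0,0,137],[0,0,0]]]'
python3 - <<'E'
from h import *
rel([((.591,-.13,.1295),6.6)])
E
```

```text
t: 8.95
tool_pos: [0.5907, -0.1283, 0.1327]
ee_rot: [-2.081, -2.349, 0.001]
ft_force: [0.1, -0.3, -3.0]
opening: 0.578
t 8.95 at [ 0.5907 -0.1283  0.1327] jawaz 6.9 tilt 0.19 F [ 0.1 -0.3 -3. ] open 0.578 q [ 0.37  0.71 -0.37  1.99  0.48  0.53 -0.22]
(0.591, -0.13, 0.1295) 6.6 -> [-1.7, 0.1, 3.2] [-0.14, -0.12, 0.31]
```

```bash
python3 -m jog '[[[-1,0,1],[0,0,0]],[[-2,0,2],[0,0,0]],[[-2,0,3],[0,0,0]],[[-2,0,4],[0,0,0]],[[-2,0,4],[0,0,0]]]'
python3 - <<'E'
from h import *
rel([((.591,-.13,.1295),6.6)])
E
```

```text
t: 9.45
tool_pos: [0.591, -0.1305, 0.1295]
ee_rot: [-2.082, -2.349, 0.001]
ft_force: [-3.6, -1.1, 7.1]
opening: 0.582
t 9.45 at [ 0.591  -0.1305  0.1295] jawaz 6.9 tilt 0.14 F [-3.6 -1.1  7.1] open 0.582 q [ 0.37  0.71 -0.37  1.99  0.48  0.53 -0.22]
(0.591, -0.13, 0.1295) 6.6 -> [0.5, 0.0, 0.0] [-0.12, -0.07, 0.29]
```

Contact with the floor at the expected height (+7 N). Releasing now.

```bash
python3 -m jog '[[[0,0,0],[0,0,0]],[[0,0,0],[0,0,0]],[[0,0,0],[0,0,0]],[[0,0,0],[0,0,0]],[[0,0,0],[0,0,0]],[[0,0,0],[0,0,0]],[[0,0,0],[0,0,0]]]' 0
python3 -m jog '[[[0,0,-5],[0,0,0]],[[0,0,-20],[0,0,0]],[[0,0,-45],[0,0,0]],[[0,0,-75],[0,0,0]],[[0,0,-110],[0,0,0]],[[0,0,-140],[0,0,0]],[[0,0,-145],[0,0,0]]]'
python3 - <<'E'
from h import *
from plant import grab_frame
rel([((.56,.08,.28),6.6),((.48,.1085,.25),6.6)])
for n in("wrist","scene"):
    f=grab_frame(n); cv2.imwrite(f"pics/{n}3.png",f["img"][:,:,::-1])
    w=cloud(f); x,y,z=w[...,0],w[...,1],w[...,2]
    q=w[(np.hypot(x-.591,y+.130)<.05)&(z>.085)&(z<.11)]
    if len(q): print(n,cv2.minEnclosingCircle((q[:,:2]*1000).astype(np.float32)),np.median(q[:,2]))
E
```

```text
t: 10.15
tool_pos: [0.591, -0.1305, 0.1295]
ee_rot: [-2.082, -2.349, 0.001]
ft_force: [-0.8, 0.6, 0.3]
opening: 0.998
t: 10.85
tool_pos: [0.5926, -0.1305, 0.2793]
ee_rot: [2.082, 2.349, 0.004]
ft_force: [-0.5, -0.3, -0.4]
opening: 1.0
t 10.85 at [ 0.5926 -0.1305  0.2793] jawaz 6.9 tilt 0.22 F [-0.5 -0.3 -0.4] open 1.0 q [ 0.46  0.52 -0.5   1.88  0.34  0.81 -0.09]
(0.56, 0.08, 0.28) 6.6 -> [212.9, -7.1, -0.8] [0.22, 0.03, 0.29]
(0.48, 0.1085, 0.25) 6.6 -> [250.8, -83.2, 28.9] [0.22, 0.03, 0.29]
wrist ((589.8639526367188, -128.50711059570312), 27.088966369628906) 0.09704607476009494
scene ((590.907958984375, -128.12103271484375), 29.538293838500977) 0.0962070661772903
```

View pics/wrist3.png

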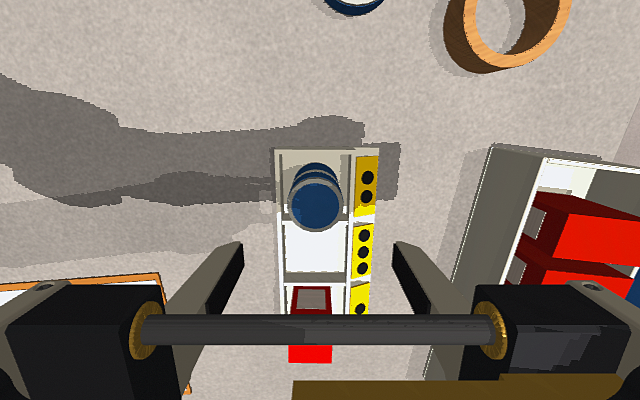

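The can stands released in the two-dot pocket (315,205 in the picture). Its top is at 0.097 m, so it is on the floor, about 2 mm from centre. Next, the jar.

```bash
python3 -m jog '[[[45,-5,0],[0,0,0]],[[90,-15,0],[0,0,0]],[[135,-35,0],[0,0,0]],[[175,-55,0],[0,0,0]],[[210,-70,0],[0,0,0]],[[240,-80,10],[0,0,0]],[[250,-83,29],[0,0,0]],[[251,-83,29],[0,0,0]],[[251,-83,29],[0,0,0]]]'
python3 - <<'E'
from h import *
from plant import grab_frame
f=grab_frame("wrist"); cv2.imwrite("pics/wrist4.png",f["img"][:,:,::-1])
w=cloud(f); x,y,z=w[...,0],w[...,1],w[...,2]
q=w[(np.hypot(x-.48,y-.1085)<.045)&(z>.085)&(z<.11)]
if len(q): print(cv2.minEnclosingCircle((q[:,:2]*1000).astype(np.float32)),np.median(q[:,2]),q.mean(0))
rel([((.480,.1085,.122),6.6)])
E
```

```text
t: 11.85
tool_pos: [0.4789, 0.1082, 0.2469]
ee_rot: [-2.083, -2.351, 0.002]
ft_force: [0.5, -0.4, -0.7]
opening: 1.002
((479.60247802734375, 109.77656555175781), 24.906984329223633) 0.09356257677804358 [0.47938774 0.11112498 0.09340793]
t 11.9 at [0.4793 0.1078 0.2473] jawaz 6.8 tilt 0.03 F [-0.1 -0.6  0.5] open 1.001 q [ 0.03  0.44 -0.5   2.16  0.36  0.62 -0.6 ]
(0.48, 0.1085, 0.122) 6.6 -> [0.7, 0.8, 125.3] [-0.03, 0.01, 0.24]
```

View pics/wrist4.png

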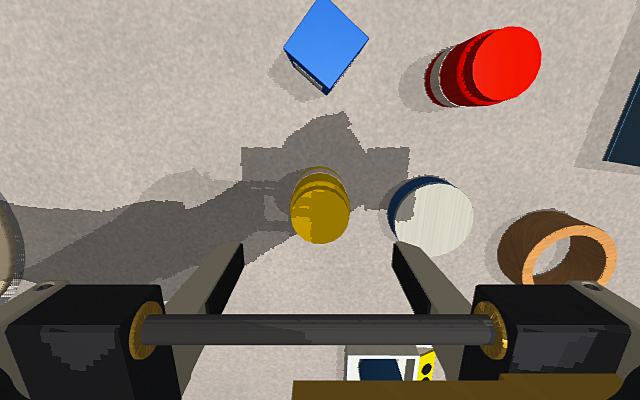

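The wrist view shows the jar (320,212) between the fingers, with its centre at (0.480, 0.109). The flat tin (432,215) is low and off to the side.

```bash
python3 -m jog '[[[1,1,25],[0,0,0]],[[1,1,50],[0,0,0]],[[1,1,75],[0,0,0]],[[1,1,98],[0,0,0]],[[1,1,115],[0,0,0]],[[1,1,123],[0,0,0]],[[1,1,125],[0,0,0]],[[1,1,125],[0,0,0]]]'
python3 -m jog '[[[0,0,0],[0,0,0]],[[0,0,0],[0,0,0]],[[0,0,0],[0,0,0]],[[0,0,0],[0,0,0]],[[0,0,0],[0,0,0]],[[0,0,0],[0,0,0]],[[0,0,0],[0,0,0]],[[0,0,0],[0,0,0]]]' 255
python3 - <<'E'
from h import *
rel([])
E
```

```text
t: 12.7
tool_pos: [0.4806, 0.1085, 0.1226]
ee_rot: [2.086, 2.349, -0.0]
ft_force: [-0.7, -1.2, 1.7]
opening: 0.996
t: 13.5
tool_pos: [0.4806, 0.1086, 0.1228]
ee_rot: [2.086, 2.349, -0.0]
ft_force: [-1.6, 0.3, 5.6]
opening: 0.599
t 13.5 at [0.4806 0.1086 0.1228] jawaz 6.8 tilt 0.03 F [-1.6  0.3  5.6] open 0.599 q [-0.14  0.64 -0.29  2.25  0.57  0.32 -0.8 ]
```

```bash
python3 -m jog '[[[0,0,-5],[0,0,0]],[[0,0,-15],[0,0,0]],[[0,0,-30],[0,0,0]],[[0,0,-50],[0,0,0]],[[0,0,-70],[0,0,0]],[[0,0,-90],[0,0,0]],[[0,0,-110],[0,0,0]],[[0,0,-130],[0,0,0]],[[0,0,-145],[0,0,0]],[[0,0,-150],[0,0,0]],[[0,0,-150],[0,0,0]]]'
python3 - <<'E'
from h import *
rel([((.56,0,.27),6.6),((.6005,-.2146,.27),6.6)])
E
```

```text
t: 14.6
tool_pos: [0.4805, 0.1084, 0.2735]
ee_rot: [2.085, 2.348, 0.001]
ft_force: [0.3, -0.2, -3.3]
opening: 0.599
t 14.6 at [0.4805 0.1084 0.2735] jawaz 6.8 tilt 0.08 F [ 0.3 -0.2 -3.3] open 0.599 q [ 0.06  0.41 -0.54  2.13  0.33  0.68 -0.58]
(0.56, 0, 0.27) 6.6 -> [-117.0, 66.1, 3.6] [0.07, 0.03, 0.18]
(0.6005, -0.2146, 0.27) 6.6 -> [-334.9, 81.0, 3.7] [0.07, 0.03, 0.18]
```

```bash
python3 -m jog '[[[-9,5,0],[0,0,0]],[[-27,15,0],[0,0,0]],[[-49,28,0],[0,0,0]],[[-72,41,0],[0,0,0]],[[-95,54,0],[0,0,0]],[[-121,64,0],[0,0,0]],[[-149,69,0],[0,0,0]],[[-177,72,0],[0,0,0]],[[-205,74,0],[0,0,0]],[[-233,76,0],[0,0,0]],[[-261,78,0],[0,0,0]],[[-285,79,0],[0,0,0]]]'
python3 -m jog '[[[-14,1,0],[0,0,0]],[[-26,2,0],[0,0,0]],[[-34,2,0],[0,0,0]],[[-40,2,0],[0,0,0]],[[-42,2,0],[0,0,0]],[[-42,2,0],[0,0,0]]]'
python3 - <<'E'
from h import *
from plant import grab_frame
rel([((.6005,-.2146,.1295),6.6)])
f=grab_frame("wrist"); cv2.imwrite("pics/wrist5.png",f["img"][:,:,::-1])
E
```

```text
t: 15.8
tool_pos: [0.5924, -0.1678, 0.2722]
ee_rot: [-2.087, -2.348, 0.001]
ft_force: [0.5, 0.9, -3.2]
opening: 0.599
t: 16.4
tool_pos: [0.5993, -0.2088, 0.2723]
ee_rot: [-2.086, -2.348, 0.001]
ft_force: [0.1, -0.5, -3.4]
opening: 0.599
t 16.4 at [ 0.5993 -0.2088  0.2723] jawaz 6.8 tilt 0.05 F [ 0.1 -0.5 -3.4] open 0.599 q [ 0.58  0.57 -0.5   1.82  0.35  0.84  0.02]
(0.6005, -0.2146, 0.1295) 6.6 -> [-5.9, 0.6, 142.8] [-0.05, 0.01, 0.16]
```

View pics/wrist5.png

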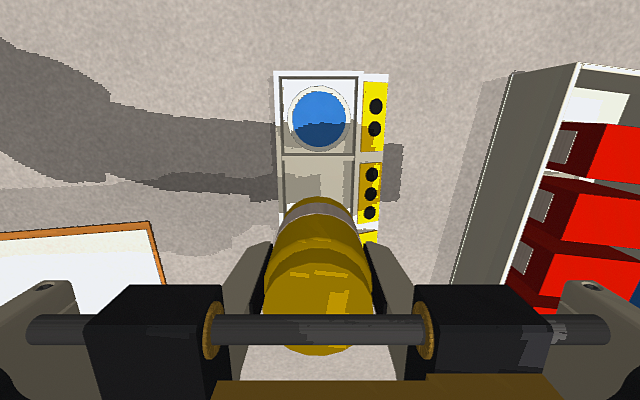

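The jar is upright above the three-dot pocket (tag at 370,193), and the can is still centred at (320,118). I'll correct by 6 mm and lower.

```bash
python3 -m jog '[[[-4,0,5],[0,0,0]],[[-6,1,20],[0,0,0]],[[-6,1,40],[0,0,0]],[[-6,1,62],[0,0,0]],[[-6,1,84],[0,0,0]],[[-6,1,104],[0,0,0]],[[-6,1,120],[0,0,0]],[[-6,1,131],[0,0,0]],[[-6,1,137],[0,0,0]],[[-6,1,140],[0,0,0]],[[-6,1,141],[0,0,0]],[[-6,1,141],[0,0,0]]]'
python3 - <<'E'
from h import *
rel([((.6005,-.2146,.1278),6.6)])
E
```

```text
t: 17.65
tool_pos: [0.6012, -0.2145, 0.1319]
ee_rot: [2.086, 2.348, -0.0]
ft_force: [0.7, -0.6, -3.0]
opening: 0.6
t 17.65 at [ 0.6012 -0.2145  0.1319] jawaz 6.8 tilt 0.03 F [ 0.7 -0.6 -3. ] open 0.6 q [ 0.51  0.74 -0.39  1.91  0.48  0.59 -0.08]
(0.6005, -0.2146, 0.1278) 6.6 -> [-0.0, -0.7, 4.1] [0.01, 0.02, 0.17]
```

```bash
python3 -m jog '[[[0,0,1],[0,0,0]],[[0,0,2],[0,0,0]],[[0,0,3],[0,0,0]],[[0,0,4],[0,0,0]],[[0,0,4.5],[0,0,0]],[[0,0,4.5],[0,0,0]]]'
```

```text
t: 18.25
tool_pos: [0.6012, -0.2145, 0.1279]
ee_rot: [2.086, 2.348, -0.001]
ft_force: [-1.9, 0.2, 4.1]
opening: 0.601
```

Floor contact (+4 N) at the expected height. Releasing and rising.

```bash
python3 -m jog '[[[0,0,0],[0,0,0]],[[0,0,0],[0,0,0]],[[0,0,0],[0,0,0]],[[0,0,0],[0,0,0]],[[0,0,0],[0,0,0]],[[0,0,0],[0,0,0]],[[0,0,0],[0,0,0]]]' 0
python3 -m jog '[[[0,0,-5],[0,0,0]],[[0,0,-20],[0,0,0]],[[0,0,-45],[0,0,0]],[[0,0,-75],[0,0,0]],[[0,0,-110],[0,0,0]],[[0,0,-140],[0,0,0]],[[0,0,-160],[0,0,0]],[[0,0,-160],[0,0,0]],[[0,0,-160],[0,0,0]]]'
python3 - <<'E'
from h import *
from plant import grab_frame
rel([])
P=dict(can=(.5907,-.1302),jar=(.6005,-.2146),green=(.579,.358),redjar=(.600,.240),bcarton=(.469,.240),tin=(.605,.098),rcarton=(.604,-.293),tape=(.73,.07))
for n in("wrist","scene"):
    f=grab_frame(n); cv2.imwrite(f"pics/{n}6.png",f["img"][:,:,::-1])
    w=cloud(f); x,y,z=w[...,0],w[...,1],w[...,2]
    for k,c in P.items():
        for tag,ww in (("now",w),)+((("before",cloud(load("scene0"))),) if n=="scene" and k not in("can","jar") else ()):
            x,y,z=ww[...,0],ww[...,1],ww[...,2]
            lo=.03 if k in("tin","tape") else .085
            q=ww[(np.hypot(x-c[0],y-c[1])<(.07 if k=="tape" else .043))&(z>lo)&(z<.115)]
            if len(q)>20: r=cv2.minEnclosingCircle((q[:,:2]*1000).astype(np.float32)); print(n,k,tag,np.round(r[0],1),round(r[1],1),"z",np.median(q[:,2]).round(4))
E
```

```text
t: 18.95
tool_pos: [0.6012, -0.2146, 0.1278]
ee_rot: [2.086, 2.348, -0.001]
ft_force: [-0.3, 0.5, 0.2]
opening: 0.997
t: 19.85
tool_pos: [0.601, -0.2145, 0.2886]
ee_rot: [2.085, 2.347, -0.0]
ft_force: [0.1, -0.1, 0.1]
opening: 1.001
t 19.85 at [ 0.601  -0.2145  0.2886] jawaz 6.8 tilt 0.11 F [ 0.1 -0.1  0.1] open 1.001 q [ 0.59  0.55 -0.51  1.8   0.34  0.87  0.04]
wrist can now [ 589.7 -128.9] 27.0 z 0.0971
wrist jar now [ 600.2 -213.4] 25.1 z 0.0986
wrist rcarton now [ 603.4 -292.6] 34.4 z 0.0946
scene can now [ 589.8 -129.3] 29.9 z 0.0966
scene jar now [ 601.4 -211.6] 28.1 z 0.0981
scene green now [578.6 359.7] 28.0 z 0.0922
scene green before [578.2 361. ] 28.8 z 0.0922
scene redjar now [600.  243.9] 26.5 z 0.0937
scene redjar before [600.4 243.3] 26.1 z 0.0936
scene bcarton now [467.2 242.7] 30.2 z 0.0898
scene bcarton before [465.8 243.2] 31.3 z 0.09
scene tin now [605.1  99. ] 42.1 z 0.0356
scene tin before [604.8  98.3] 42.7 z 0.0357
scene rcarton now [ 604.1 -292.5] 34.6 z 0.0939
scene rcarton before [ 602.7 -293.4] 37.0 z 0.0939
scene tape now [751.9  69.5] 51.7 z 0.0465
scene tape before [754.1  67.9] 51.3 z 0.0465
```

View pics/wrist6.png

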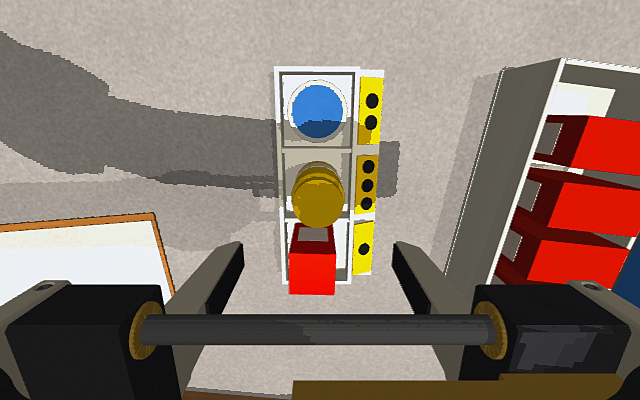

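View pics/scene6.png

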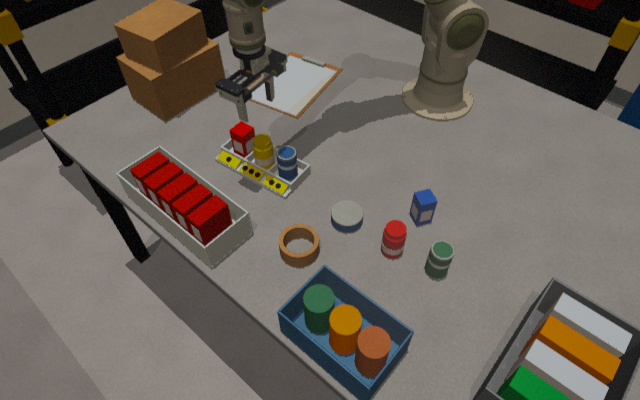

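Both views show the can in the two-dot pocket (wrist 318,110) and the jar in the three-dot pocket (318,195). Both are upright and on the floor, and nothing else has moved. The gripper is clear, so I'm handing in.

```bash
python3 -c "
from plant import sign_off; print(sign_off())"
```

```text
the job is handed in; nothing more can be done
None
```

I stood the blue can in the two-dot pocket, then the yellow jar in the three-dot pocket. Each was lowered until it touched the floor (about 4–7 N), released, and the arm then moved clear. I handed the job in at about 20 s, and no verdict was reported.

My last checks, from the wrist and scene cameras:
- **Placement:** both stand upright. The can is within about 2 mm of its pocket centre and the jar within about 3 mm. Their tops are at 0.097 m and 0.098–0.099 m, which matches standing on the 5 mm floor.
- **Other goods:** all six bystanders read within about 3 mm of where they started, which is within measurement noise.
- **Robot:** the gripper was fully open and raised, with wrist force near zero.

The camera views differed from each other by 1–3 mm, and no check failed.

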